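# Press-to-open ingredient bin: pop the lid and push it back

## Task

Open the wider of the two lidded counter bins so that the cook can get at the pie tins in it: with shut fingertips press the lid down at the round mark near its front edge until the catch lets go, take the fingers away so that the spring lifts the lid ajar by itself, then push the lid up by its raised edge until it leans back past upright and stays open. Leave the narrow bin shut, grasp and lift nothing, and do not shove the bins or the other things about; finish with the robot clear of everything.

Things in the scene. Friction and masses are not known exactly. Their poses are not given: they have to be found in the camera images.
- wide_bin: the wide bin: grey plastic box with a plain metal lid, 165 mm wide (its y), 190 deep (its x), 110 high, about 2.4 kg, standing loose on the counter. Origin: centre of its underside; x points from its front to its hinge side, z up. The one to open.
- wide_lid (a joint): hinge angle of the wide bin's lid, rad: 0 shut (flush with the rim), negative when pressed in (stop at -0.04; the catch lets go between -0.02 and -0.03), about 0.58 when it has sprung ajar and rests on its spring plunger, pi/2 upright, 1.9 leaning back on its stop
- wide_press (a point): centre of the round mark (30 mm across) on the top face of the wide bin's lid, 135 mm from the hinge axis and 33 mm from the lid's free (front) edge; moves with the lid, x along the lid towards the hinge, z out of its top face. Pressing here takes about 4 to 5 N through 4 mm, then meets a stop at 5.5 mm; the lid is released when pressed in and rises by itself in under 0.5 s once let go
- wide_edge (a point): middle of the lower (inner) edge of the wide bin's lid at its free front end; moves with the lid, axes as for the press mark. The lid plate is 147 mm wide, 6 thick and reaches 168 mm from the hinge axis, mass about 0.25 kg; ajar, this edge stands about 90 mm above the rim and the lid can be pushed up by hand from the front along its arc, falling on to its back stop by itself once past about 1.65 rad and staying there
- wide_hinge (a point): middle of the wide bin's lid hinge axis (along the bin's y), at the rear, 107 mm above the bin's underside and 85 mm from its centre; fixed in the bin, axes as the bin
- narrow_bin: the narrow bin: grey plastic box with a plain metal lid, 95 mm wide (its y), 190 deep (its x), 110 high, about 1.8 kg, standing loose on the counter. Origin: centre of its underside; x points from its front to its hinge side, z up. To be left shut.
- narrow_lid (a joint): hinge angle of the narrow bin's lid, rad: 0 shut (flush with the rim), negative when pressed in (stop at -0.04; the catch lets go between -0.02 and -0.03), about 0.58 when it has sprung ajar and rests on its spring plunger, pi/2 upright, 1.9 leaning back on its stop
- narrow_press (a point): centre of the round mark (30 mm across) on the top face of the narrow bin's lid, 135 mm from the hinge axis and 33 mm from the lid's free (front) edge; moves with the lid, x along the lid towards the hinge, z out of its top face. Pressing here takes about 4 to 5 N through 4 mm, then meets a stop at 5.5 mm; the lid is released when pressed in and rises by itself in under 0.5 s once let go
- narrow_edge (a point): middle of the lower (inner) edge of the narrow bin's lid at its free front end; moves with the lid, axes as for the press mark. The lid plate is 77 mm wide, 6 thick and reaches 168 mm from the hinge axis, mass about 0.15 kg; ajar, this edge stands about 90 mm above the rim and the lid can be pushed up by hand from the front along its arc, falling on to its back stop by itself once past about 1.65 rad and staying there
- narrow_hinge (a point): middle of the narrow bin's lid hinge axis (along the bin's y), at the rear, 107 mm above the bin's underside and 85 mm from its centre; fixed in the bin, axes as the bin
- mill: wooden pepper mill, 50 mm across, 130 high, between the two bins; loose, to be left alone. Origin: centre of its underside, z up
- tape: black ring (tape roll), 72 mm across, 25 high, in the middle, nearer the robot than the mill; loose, to be left alone. Origin: centre of its underside, z up
- tin: shallow metal pie tin, 72 mm across, 28 high, at one side of the bins; loose, to be left alone. Origin: centre of its underside, z up
- bottle: amber bottle, 60 mm across, 160 high, behind the bins; loose, to be left alone. Origin: centre of its underside, z up
- bowl: white bowl, 110 mm across, 50 high, behind the bins; loose, to be left alone. Origin: centre of its underside, z up
- mug: white mug, 76 mm across without its handle, 90 high, behind the bins; loose, to be left alone. Origin: centre of its underside, z up
- jar: glass jar with a metal cap, 68 mm across, 90 high, at one side of the bins; loose, to be left alone. Origin: centre of its underside, z up
Mind the look-alikes: they are no part of the job. Leave any blue or orange look-alike of the narrow_bin alone.

How it is judged (in metres and radians):
On the way, in this order (a step that is already met when the one before it is completed fails the run):
1. the wide bin's lid is pressed in by the fingers at its round mark until its catch lets go (value of joint wide_lid below -0.02 rad and contact force between the fingers and wide_lid above 1 N and horizontal distance between the grasp point and wide_press below 0.03 m).
2. the lid has sprung ajar by itself, with nothing of the robot touching it (value of joint wide_lid between 0.3 and 0.9 rad and contact force between each of the arm, the fingers and wide_lid below 0.1 N), for 0.2 s.
3. the lid has been pushed back past upright (value of joint wide_lid above 1.65 rad), for 0.1 s.
At the end, for the whole second after the job is handed in: The wide bin's lid leans back beyond 1.65 rad and is at rest, the narrow bin's lid is still latched shut (within 0.05 rad), both bins stand upright, and no bin or bystander lies more than 30 mm from where it started (value of joint wide_lid above 1.65 rad and velocity of joint wide_lid between -0.1 and 0.1 rad/s and value of joint narrow_lid between -0.015 and 0.05 rad and angle between each of wide_bin, narrow_bin's own z axis and vertical below 0.05 rad and distance of each of wide_bin, narrow_bin, mill, tape, tin, bottle, bowl, mug, jar from where it was at the start of the episode below 0.03 m); the robot touches nothing.
It fails at once if the narrow bin's lid is released (value of joint narrow_lid above 0.1 rad).
It fails at once if the wide bin is shoved more than 30 mm, tipped or lifted (distance of wide_bin from where it was at the start of the episode above 0.03 m or angle between wide_bin's own z axis and vertical above 0.12 rad or height (world z) of wide_bin above 0.012 m).
It fails at once if the narrow bin is shoved more than 30 mm, tipped or lifted (distance of narrow_bin from where it was at the start of the episode above 0.03 m or angle between narrow_bin's own z axis and vertical above 0.12 rad or height (world z) of narrow_bin above 0.012 m).
It fails at once if a bystander is moved more than 30 mm, lifted or knocked over (distance of any of mill, tape, tin, bottle, bowl, mug, jar from where it was at the start of the episode above 0.03 m or angle between any of mill, tape, tin, bottle, bowl, mug, jar's own z axis and vertical above 0.3 rad or height (world z) of any of mill, tape, tin, bottle, bowl, mug, jar above 0.015 m).
It also fails if it takes over 51 s, if anything falls off the work surface, if the arm or the gripper's body presses on something with over 40 N, if the wrist force passes 120 N, or if a joint passes its speed limit or range.

## Robot

A 6-joint arm with a two-finger parallel gripper is mounted at the origin on the work surface. World frame = base frame: x ahead of the robot, y to its left, z up, the work surface at z = 0. Lengths are in mm, angles in degrees, forces in N, time in s.
With the tool pointing down it reaches from about 350 to 850 mm from the base axis. Payload 8.1 kg.
Tool frame: the origin (TCP) lies between the finger pads; the fingertips stand 17 mm ahead of it and the grasp point (between the pads) lies 2 mm behind it; z points along the fingers, y is the line along which they close (so a half turn about z gives the same grasp; the last joint's range is limited). The gripper opens to 85 mm and grips with 20 to 120 N. Pads are 22 mm wide; open, the fingers measure 114 mm over their backs; the gripper's body (76 mm by 85 mm) begins 54 mm behind the grasp point. The pads swing forward as they close: fully open they stand 13 mm farther back than shut.
Start: joints at [72.17, 7.471, 85.268, -0, 87.261, -4.893], TCP at [134.309, 584.779, 248.292] pointing down, gripper open.
Joint ranges: [-169.43, 169.43], [-51.17, 129.36], [1.28, 143.12], [-76.62, 256.62], [0, 156.53], [-152.29, 152.29]. Speed limits (degrees/s): [136.94, 136.94, 159.86, 180, 180, 180].

## Interface

Orientations are given as [roll, pitch, yaw] about the fixed x, y, z axes, in that order (R = Rz(yaw) Ry(pitch) Rx(roll)).
In Python, from bench import sense, snapshot, hand_in, trace, place_of gives the robot as it stands.
- The arm moves only by the shell command python3 -m handwheel 'ROWS' [FORCE]. ROWS is JSON, a list of rows, each a list of 7 numbers: the opening, from -1 (shut) to 1 (fully open), then the shift along the tool's x, y, z in cm, then the turn, a rotation vector about the tool's x, y, z in rad. A call has 1 to 12 rows; each row shifts and turns the commanded pose from where the row before left it, along the tool's axes as they then stand; what a row does not reach is not made up. A row lasts 1/12 s, in which the tool goes at most 41.7 mm and 7.16 degrees, less where a joint would pass 70% of its speed; a pose out of reach is approached as far as the arm can. A call with a gripper value outside its range is refused whole. The fingers move at their own pace and stop on an object; FORCE is the grip in N (left out, the last holds). Time passes only in rows, so rows that do not move let the fingers close. It gives the time, the measured TCP pose, the force, the opening and the grip force at its end, in the units of the state.
- sense(): the state, without advancing time (a new reading comes with each control period).
- snapshot(name): name is "scene" or "top" or "wrist"; returns a dict with "image" (480x640x3 uint8, red, green, blue), "intrinsics" (3x3 intrinsics, pixels), "k1" (the pictures are not rectified: a ray, as slopes to the right and down, at radius r is drawn at 1 + k1 r^2 times it, then the intrinsics apply), "R" (3x3) and "t" (3): a world point X has camera coordinates R X + t. Camera axes: x right, y down, z forward; pixel columns grow to the right and rows downward; lengths in mm; the calibration is good to about 2 mm. A picture is of the moment at which its call begins. There is no depth.
- hand_in(): hands the job in; it is judged then, once.
Trained networks look in a picture, given as the dict that the camera call returned (one of the last four; its "shot" number tells which), for a name from the list of things; names that differ only in an ending like _2 or _b are one class to them, and where a whole thing is asked for, a point or a joint stands for the part that bears it (a point fixed in the world has none). Each returns a list of dicts, best first, with "conf" (0 to 1); they miss things now and then, are a little off and sometimes report something else, mostly with a low value. They report only what shows in the picture. A call takes as long as a camera call. They do not tell look-alikes from the thing itself.
- trace(picture, query): "pixels" (480x640 bool, what is visible of it).
- place_of(picture, query): "location" ([x, y, z] in mm, in world coordinates, good to about 4 mm: a listed point, or the origin of a listed thing).
The state is a dict: "time": time; "joint_pos": joint angles; "qd": joint speeds; "joint_efforts": joint torques, N m; "tool_pos": TCP position; "tcp_rot": TCP orientation; "ft_force": force on the tool from outside, world axes, zero at the start; "wrist_torque": the same for the moment, N m; "finger_gap": finger opening in mm; "grip_force": force on a finger pad.
Only numpy, scipy, OpenCV 4.12 (cv2) and the standard library are available. Lean on these libraries where they do the work, as an engineer would, in place of code of your own. Each camera call takes 0.05 s, during which the arm holds its last target. There are 200 camera calls.

## Working session

There is one attempt and no reset: what is moved stays moved. The work goes in short steps, Python scripts to look and compute and a shell command to move; the robot and the scene stay as the last step left them, time stands still between calls to the robot, and variables do not carry over. Pictures are saved under pics/ and viewed, at most 10 in all, crops included, and the job is handed in when it is done.

```bash
mkdir -p pics; cat > h.py <<'E'
import numpy as np,cv2
from bench import *
def px(s,X):
    c=s["R"]@np.array(X,float)+s["t"];p=c[:2]/c[2];p=p*(1+s["k1"]*(p@p));K=np.array(s["intrinsics"]);return (K[:2,:2]@p+K[:2,2])
E
python3 - <<'E'
from h import *
for n in ("top","scene"):
    s=snapshot(n);s["R"]=np.array(s["R"]);s["t"]=np.array(s["t"])
    cv2.imwrite(f"pics/{n}0.png",s["image"][:,:,::-1])
    for q in ("wide_bin","wide_press","wide_hinge","wide_edge","narrow_bin","narrow_press","narrow_hinge","mill","tape","tin","bottle","bowl","mug","jar") if n=="top" else ("wide_bin","wide_press","wide_hinge","narrow_bin"):
        print(n,q,[(np.round(d["location"]).tolist(),round(d["conf"],2),px(s,d["location"]).round().tolist()) for d in place_of(s,q)[:3]])
print(sense())
E
```

```text
top wide_bin [([511.0, 265.0, 2.0], 0.83, [218.0, 243.0])]
top wide_press [([468.0, 267.0, 115.0], 0.94, [210.0, 257.0]), ([532.0, -465.0, -2.0], 0.42, [478.0, 237.0])]
top wide_hinge [([596.0, 263.0, 110.0], 0.79, [213.0, 208.0])]
top wide_edge [([430.0, 270.0, 103.0], 0.9, [209.0, 272.0]), ([508.0, -177.0, 3.0], 0.27, [377.0, 245.0])]
top narrow_bin [([723.0, -364.0, 2.0], 0.87, [442.0, 170.0]), ([254.0, 264.0, -1.0], 0.85, [217.0, 336.0]), ([504.0, -179.0, 1.0], 0.76, [377.0, 247.0])]
top narrow_press [([696.0, -410.0, 107.0], 0.96, [468.0, 173.0]), ([457.0, -171.0, 111.0], 0.93, [379.0, 262.0]), ([220.0, -292.0, 105.0], 0.57, [425.0, 354.0])]
top narrow_hinge [([178.0, 302.0, 107.0], 0.94, [195.0, 369.0]), ([586.0, -205.0, 108.0], 0.88, [391.0, 213.0]), ([295.0, -179.0, 110.0], 0.61, [382.0, 325.0])]
top mill [([579.0, 14.0, -2.0], 0.6, [309.0, 220.0]), ([508.0, -178.0, -1.0], 0.17, [377.0, 245.0])]
top tape [([382.0, -2.0, 3.0], 0.74, [314.0, 290.0])]
top tin [([532.0, -466.0, 0.0], 0.89, [479.0, 238.0])]
top bottle [([763.0, 4.0, 3.0], 0.93, [312.0, 155.0]), ([377.0, -6.0, 2.0]
[... 525 characters left out ...]
9.0, 238.0])]
{'time': 1.0, 'joint_pos': array([ 7.21683483e+01,  7.47079709e+00,  8.52682543e+01, -8.07803859e-04,
        8.72607496e+01, -4.89253756e+00]), 'qd': array([ 0.06103122, -0.09803112,  0.04585935,  0.03525297,  0.11825205,
       -0.07539423]), 'joint_efforts': array([ 8.14682953e-04, -5.69328547e+01, -5.00875962e+01, -1.14696795e-04,
        1.14043967e-03,  1.63083763e-05]), 'tool_pos': array([134.32823896, 584.77414041, 248.29171318]), 'tcp_rot': array([1.79999871e+02, 8.20913485e-04, 1.67060924e+02]), 'ft_force': array([ 0.32603695, -0.01492516,  0.60269414]), 'wrist_torque': array([-0.02305065, -0.01786208,  0.04429841]), 'grip_force': 0.0, 'finger_gap': 85.53341018335762}
```

View pics/top0.png

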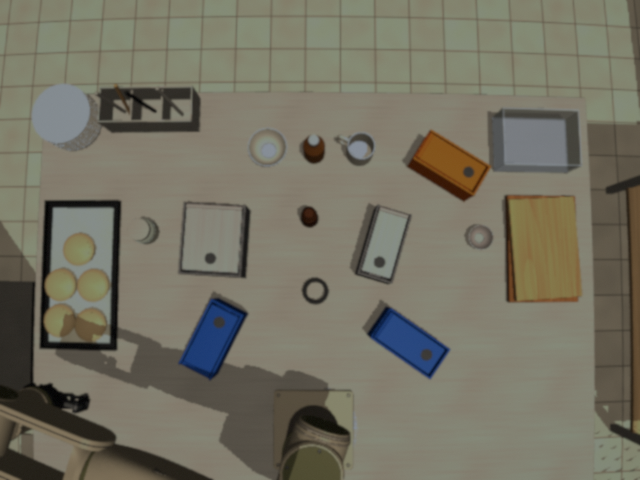

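View pics/scene0.png

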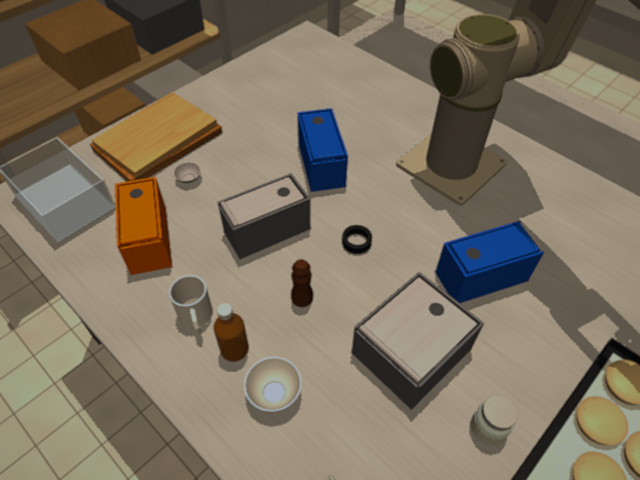

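The top view shows five bins. The grey ones are the wide bin at (213,240), with its mark at (210,257), and the narrow bin at (383,243). The look-alikes are blue at (213,338), blue at (409,342) and orange at (448,165). The one that fits is the grey, nearly square bin at (213,240), the widest of them. I'll confirm it in a crop and turn the shut gripper square to it (yaw about 178°).

```bash
python3 - <<'E'
import cv2
i=cv2.imread("pics/top0.png")[180:390,130:430];cv2.imwrite("pics/crop.png",cv2.resize(i,None,fx=2.5,fy=2.5,interpolation=cv2.INTER_CUBIC))
E
python3 -m handwheel '[[-1,0,0,0,0,0,-0.1],[-1,0,0,0,0,0,-0.1],[-1,0,0,0,0,0,0],[-1,0,0,0,0,0,0]]' 30
```

```text
time: 1.33
tool_pos: [134.3, 584.8, 248.3]
tcp_rot: [180.0, 0.0, 178.3]
ft_force: [-0.2, 0.2, 0.5]
finger_gap: 38.8
grip_force: 0.0
```

View pics/crop.png

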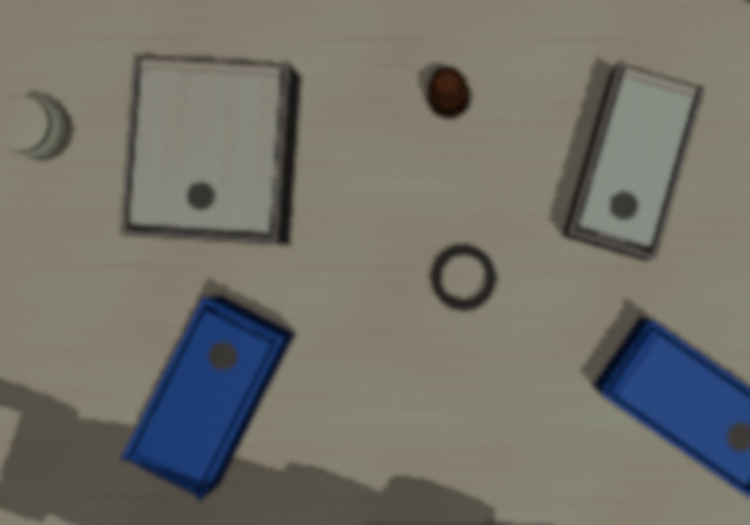

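The crop confirms it: the grey square-ish bin is at crop (210,150), with its mark at (200,195) near the front. The blue bin stands just in front of it. Next I move above the mark.

```bash
python3 -m handwheel '[[-1,-2.86,-2.56,0,0,0,0],[-1,-2.86,-2.56,0,0,0,0],[-1,-2.86,-2.56,0,0,0,0],[-1,-2.86,-2.56,0,0,0,0],[-1,-2.86,-2.56,0,0,0,0],[-1,-2.86,-2.56,0,0,0,0],[-1,-2.86,-2.56,0,0,0,0],[-1,-2.86,-2.56,0,0,0,0],[-1,-2.86,-2.56,0,0,0,0],[-1,-2.86,-2.56,0,0,0,0],[-1,-2.86,-2.56,0,0,0,0],[-1,-2.86,-2.56,0,0,0,0]]'
python3 -m handwheel '[[-1,0,0,0,0,0,0],[-1,0,0,0,0,0,0]]'
python3 - <<'E'
from h import *
s=snapshot("wrist")
for q in ("wide_press","wide_hinge"): print(q,[(np.round(d["location"]),d["conf"]) for d in place_of(s,q)[:2]])
E
```

```text
time: 2.33
tool_pos: [470.6, 267.3, 248.6]
tcp_rot: [180.0, 0.0, 178.3]
ft_force: [0.5, 1.1, 0.4]
finger_gap: 0.1
grip_force: 0.0
time: 2.5
tool_pos: [470.7, 267.2, 248.2]
tcp_rot: [-180.0, -0.0, 178.1]
ft_force: [-0.6, 0.4, -0.8]
finger_gap: -0.1
grip_force: 0.0
wide_press [(array([467., 273., 110.]), 0.78)]
wide_hinge []
```

```bash
python3 -m handwheel '[[-1,0.3,0.2,3.5,0,0,0],[-1,0,0,3.5,0,0,0],[-1,0,0,3,0,0,0],[-1,0,0,1.3,0,0,0],[-1,0,0,0,0,0,0]]'
python3 -m handwheel '[[-1,0,0,0.3,0,0,0],[-1,0,0,0.3,0,0,0],[-1,0,0,0,0,0,0]]'
```

```text
time: 3.07
tool_pos: [463.2, 270.8, 131.4]
tcp_rot: [-179.8, -0.4, 178.6]
ft_force: [-0.7, -0.3, -0.6]
finger_gap: -0.2
grip_force: 0.0
time: 3.32
tool_pos: [467.6, 271.7, 131.1]
tcp_rot: [179.9, 0.2, 178.5]
ft_force: [-0.6, -0.1, 0.0]
finger_gap: -0.2
grip_force: 0.0
```

```bash
python3 -m handwheel '[[-1,0,0,0.2,0,0,0],[-1,0,0,0,0,0,0]]'
python3 -m handwheel '[[-1,0,0,0.2,0,0,0],[-1,0,0,0,0,0,0]]'
```

```text
time: 3.48
tool_pos: [467.2, 271.2, 128.4]
tcp_rot: [180.0, 0.1, 178.5]
ft_force: [-0.2, 0.4, 0.1]
finger_gap: 0.2
grip_force: 0.0
time: 3.65
tool_pos: [467.2, 271.2, 126.1]
tcp_rot: [179.9, 0.1, 178.5]
ft_force: [0.3, 0.7, 4.2]
finger_gap: -0.3
grip_force: 1.9
```

Contact at about 126. I press on by small steps.

```bash
python3 -m handwheel '[[-1,0,0,0.2,0,0,0],[-1,0,0,0,0,0,0]]'
python3 -m handwheel '[[-1,0,0,0.2,0,0,0],[-1,0,0,0,0,0,0],[-1,0,0,0,0,0,0]]'
```

```text
time: 3.82
tool_pos: [467.2, 271.2, 124.0]
tcp_rot: [180.0, 0.1, 178.5]
ft_force: [1.2, 1.2, 4.5]
finger_gap: -0.1
grip_force: 2.0
time: 4.07
tool_pos: [467.2, 271.2, 122.0]
tcp_rot: [180.0, 0.1, 178.5]
ft_force: [0.6, 1.1, 4.8]
finger_gap: 0.4
grip_force: 2.8
```

```bash
python3 -m handwheel '[[-1,0,0,0.1,0,0,0],[-1,0,0,0,0,0,0],[-1,0,0,0,0,0,0]]'
python3 -m handwheel '[[-1,0,0,0.05,0,0,0],[-1,0,0,0,0,0,0],[-1,0,0,0,0,0,0]]'
```

```text
time: 4.32
tool_pos: [467.3, 271.3, 121.8]
tcp_rot: [180.0, 0.1, 178.5]
ft_force: [-2.5, -0.1, 12.4]
finger_gap: 0.4
grip_force: 6.2
time: 4.57
tool_pos: [467.3, 271.3, 121.7]
tcp_rot: [180.0, 0.1, 178.5]
ft_force: [-3.8, -1.8, 15.4]
finger_gap: 0.0
grip_force: 7.9
```

The force jump shows the stop, so the catch should have let go. I withdraw quickly up and toward the front.

```bash
python3 -m handwheel '[[-1,0,0,-4,0,0,0],[-1,0,0,-4,0,0,0],[-1,1,0,-4,0,0,0],[-1,2.5,0,-3,0,0,0],[-1,3.5,0,-1,0,0,0],[-1,0,0,0,0,0,0],[-1,0,0,0,0,0,0],[-1,0,0,0,0,0,0],[-1,0,0,0,0,0,0],[-1,0,0,0,0,0,0]]'
python3 - <<'E'
from h import *
for n in ("wrist","scene","top"):
    s=snapshot(n)
    if n=="scene": cv2.imwrite("pics/s1.png",s["image"][:,:,::-1])
    for q in ("wide_edge","wide_hinge","wide_press"): print(n,q,[(np.round(d["location"]),d["conf"]) for d in place_of(s,q)[:1]])
E
```

```text
time: 5.4
tool_pos: [396.7, 272.3, 278.3]
tcp_rot: [-179.9, -0.1, 178.5]
ft_force: [-0.5, 0.8, 0.1]
finger_gap: 0.0
grip_force: 0.0
wrist wide_edge []
wrist wide_hinge [(array([602., 263., 104.]), 0.78)]
wrist wide_press []
scene wide_edge [(array([455., 269., 193.]), 0.95)]
scene wide_hinge [(array([601., 264., 106.]), 0.57)]
scene wide_press [(array([492., 271., 186.]), 0.85)]
top wide_edge [(array([458., 269., 196.]), 0.73)]
top wide_hinge [(array([596., 260., 109.]), 0.81)]
top wide_press [(array([489., 267., 184.]), 0.77)]
```

View pics/s1.png

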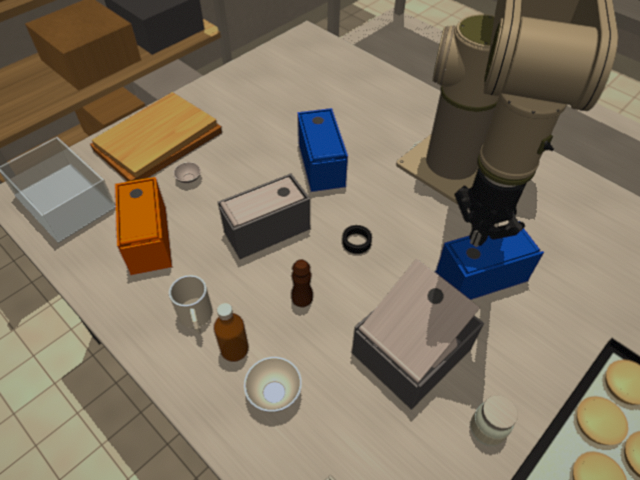

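The lid is ajar, with its edge at about (456,269,195) and pixel (420,265), and the gripper is clear. Next I lower the fingertips in front of the edge and approach.

```bash
python3 -m handwheel '[[-1,0,0,3,0,0,0],[-1,0,0,3,0,0,0],[-1,0,0,2.9,0,0,0],[-1,-2,0,0,0,0,0],[-1,-2,0,0,0,0,0],[-1,-0.5,0,0,0,0,0],[-1,0,0,0,0,0,0],[-1,0,0,0,0,0,0]]'
python3 -m handwheel '[[-1,-0.7,0,0,0,0,0],[-1,-1,0,-1.2,0,0,0],[-1,-1.2,0,-1.4,0,0,0],[-1,-1.2,0,-1,0,0,0],[-1,0,0,0,0,0,0]]'
```

```text
time: 6.67
tool_pos: [441.5, 271.6, 191.0]
tcp_rot: [180.0, -0.0, 178.5]
ft_force: [0.3, -1.0, -0.6]
finger_gap: -0.1
grip_force: 0.0
time: 7.08
tool_pos: [484.8, 271.0, 230.0]
tcp_rot: [179.9, 0.3, 178.5]
ft_force: [-1.5, -0.3, 1.9]
finger_gap: 0.1
grip_force: 0.9
```

```bash
python3 -m handwheel '[[-1,-1.2,0,-0.7,0,0,0],[-1,-1.2,0,-0.6,0,0,0],[-1,-1.2,0,-0.5,0,0,0],[-1,-1.2,0,-0.4,0,0,0],[-1,-1.2,0,-0.2,0,0,0],[-1,-1.2,0,0,0,0,0],[-1,0,0,0,0,0,0]]'
python3 - <<'E'
from h import *
s=snapshot("scene");cv2.imwrite("pics/s2.png",s["image"][:,:,::-1])
print([(np.round(d["location"]),d["conf"]) for d in place_of(s,"wide_edge")[:1]])
E
```

```text
time: 7.67
tool_pos: [556.2, 268.7, 254.7]
tcp_rot: [179.9, 0.3, 178.5]
ft_force: [-5.1, -3.5, 16.4]
finger_gap: 0.0
grip_force: 8.3
[(array([565., 265., 268.]), 0.96)]
```

View pics/s2.png

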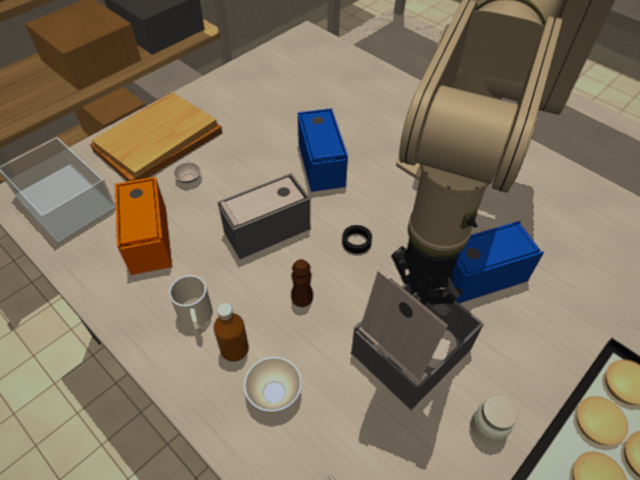

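The lid is at about 1.38 rad, with its edge at pixel (385,280), and it bears up on the knuckles with 16 N. I raise the tips a little, then push on past upright.

```bash
python3 -m handwheel '[[-1,0,0,-1,0,0,0],[-1,-0.5,0,-0.7,0,0,0],[-1,0,0,0,0,0,0]]'
python3 -m handwheel '[[-1,-1.1,0,0,0,0,0],[-1,-1.1,0,0,0,0,0],[-1,-1.1,0,0,0,0,0],[-1,0,0,0,0,0,0]]'
```

```text
time: 8.02
tool_pos: [560.4, 268.8, 269.6]
tcp_rot: [179.9, 0.2, 178.5]
ft_force: [-0.0, 0.2, 0.8]
finger_gap: 0.0
grip_force: 0.1
time: 8.35
tool_pos: [593.5, 267.3, 266.7]
tcp_rot: [-180.0, -0.0, 178.5]
ft_force: [1.2, 0.1, -0.5]
finger_gap: -0.4
grip_force: 0.0
```

```bash
python3 -m handwheel '[[-1,-0.8,0,0,0,0,0],[-1,-0.8,0,0,0,0,0],[-1,-0.8,0,0,0,0,0],[-1,-0.4,0,0,0,0,0],[-1,0,0,0,0,0,0],[-1,0,0,0,0,0,0]]'
python3 - <<'E'
from h import *
for n in ("scene","top"):
    s=snapshot(n)
    if n=="scene": cv2.imwrite("pics/s3.png",s["image"][:,:,::-1])
    for q in ("wide_edge","wide_hinge"):print([(np.round(d["location"]),d["conf"]) for d in place_of(s,q)[:1]])
E
```

```text
time: 8.85
tool_pos: [620.6, 266.9, 267.6]
tcp_rot: [-180.0, -0.0, 178.5]
ft_force: [0.7, -0.8, -0.1]
finger_gap: -0.3
grip_force: 0.0
[(array([650., 260., 265.]), 0.9)]
[(array([601., 263., 110.]), 0.79)]
[(array([651., 256., 267.]), 0.88)]
[(array([598., 265., 113.]), 0.73)]
```

View pics/s3.png

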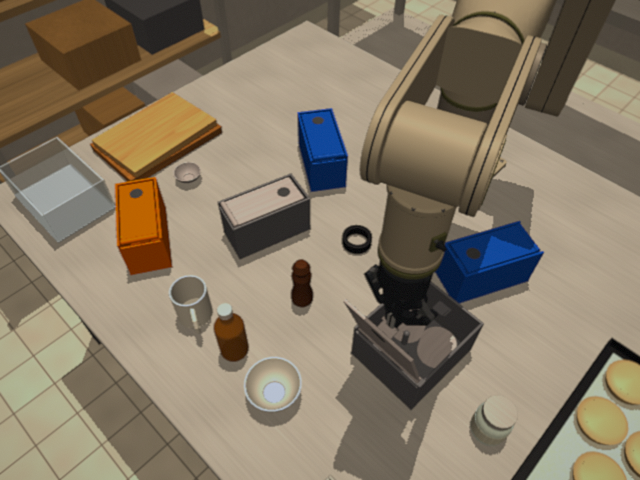

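The lid leans back on its stop at about 1.9 rad, with its edge at (651,258,266) and pixel (350,305). I withdraw to the front and up, then check before handing in.

```bash
python3 -m handwheel '[[-1,2,0,0,0,0,0],[-1,3.5,0,0,0,0,0],[-1,3.5,0,-1,0,0,0],[-1,3.5,0,-1.5,0,0,0],[-1,3.5,0,-1.5,0,0,0],[-1,3,0,-1.5,0,0,0],[-1,0,0,0,0,0,0],[-1,0,0,0,0,0,0],[-1,0,0,0,0,0,0],[-1,0,0,0,0,0,0],[-1,0,0,0,0,0,0],[-1,0,0,0,0,0,0]]'
python3 - <<'E'
from h import *
s=snapshot("scene")
for q in ("wide_edge","wide_bin","narrow_bin"):print(q,[(np.round(d["location"]),d["conf"]) for d in place_of(s,q)[:1]])
if place_of(s,"wide_edge")[0]["location"][0]>635: print(hand_in())
E
```

```text
time: 10.15
tool_pos: [430.9, 271.5, 321.7]
tcp_rot: [-179.9, -0.1, 178.5]
ft_force: [1.8, -0.0, 0.3]
finger_gap: 0.2
grip_force: 0.0
wide_edge [(array([648., 258., 265.]), 0.7)]
wide_bin [(array([518., 263.,  -1.]), 0.86)]
narrow_bin [(array([ 506., -186.,   -1.]), 0.98)]
the job is handed in; nothing more can be done
None
```

The wide bin's lid is open and resting back on its stop at about 1.9 rad, the narrow bin looked shut and neither bin had measurably moved, the robot is clear of everything, and the job is handed in (no verdict was returned).

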